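# Rotate the kraut jars: old stock forward, new stock behind

## Task

One row of the jar rack has only a single round clip-top jar left, standing at its rear end under the spice ledge. Pull that older jar forward to the front end of its row (the end towards the robot), then take the matching jar from the counter and set it down behind the older one at the rear end of the same row, so that both stand upright and flat on the row's floor. Set the glass down gently instead of dropping it, and leave all the other jars and utensils where they are.

Things in the scene. Friction and masses are not known exactly. Their poses are not given: they have to be found in the camera images.
- old_jar: The older jar: clear glass clip-top jar of pale kraut, an upright straight cylinder 60 mm in diameter and 72 mm high (lid included), about 0.3 kg. Origin: centre of its underside, z up. It starts standing at the rear end of its row, the row's only jar. Its flat wire clips do not hinder a grasp at any yaw.
- new_jar: The new jar: same shape and size as old_jar (cylinder 60 mm in diameter, 72 mm high, about 0.3 kg), standing on the counter (z = 0) in front of the rack, to the left or the right. Origin: centre of its underside, z up.
- row: Row to restock: fixed pale wooden tray, 160 (x) by 80 mm (y), left, middle or right of three alike 105 mm apart. Origin: centre of its underside, 56 mm above the counter; x runs from front end (robot side) to rear, z up. Floor 4 mm above the origin, 150 by 70 mm inside 5 mm wide lips that rise 8 mm above the floor, so jar centres can lie at x = -45 to +45 mm.
- row_front (a point): Front place of the row: point on its floor 40 mm ahead (-x) of the row's middle; a jar centred here stands 5 mm from the front lip. Axes as row.
- row_rear (a point): Rear place of the row: point on its floor 37 mm behind (+x) the row's middle, 8 mm short of where a jar touches the rear lip. Axes as row.
- rack: Fixed wooden rack that carries the three trays on a base 370 mm wide and 56 mm high (x = -105 to +175 mm). Origin: on the counter below the middle tray's centre; x from front to rear, z up. Two uprights 18 mm thick at y = +-176 mm, x = +58 to +148 mm, 276 mm high, carry the spice ledge. Open at front and back.
- ledge (a point): Middle of the lower front edge of the spice ledge, 260 mm above the counter, 58 mm behind the rack's origin; axes as rack. The ledge is 16 mm thick, runs 85 mm to the rear (+x) and the rack's full width, with tins up to 50 mm high on it. It overhangs the back of the rear places, so a vertical tool cannot get at a jar there: lean its body 25 to 35 degrees back towards the front.
- squat_front: Squat round clip jar, 66 mm in diameter, 50 mm high, front of another row; leave it alone. Origin: centre of underside.
- squat_rear: Squat round clip jar like squat_front, at the rear of the same row; leave it alone. Origin: centre of underside.
- square_front: Square jar, 54 by 54 mm, 70 mm high with a round metal lid, front of the third row; leave it alone. Origin: centre of underside.
- square_rear: Square jar like square_front, at the rear of the same row; leave it alone. Origin: centre of underside.
- tall_jar: Tall slim green glass jar with steel lid, 48 mm in diameter, 105 mm high, on the counter on the side opposite to new_jar; leave it alone. Origin: centre of underside.
- steel_cup: Open steel cup, 76 mm across, 75 mm high, on the counter left of the rack; leave it alone. Origin: centre of underside.
- bowl: White bowl, 120 mm across, 45 mm high, on the counter right of the rack; leave it alone. Origin: centre of underside.
- weight: White ceramic fermenting weight, a disc 72 mm in diameter, 18 mm high, on the counter in front of the rack; leave it alone. Origin: centre of underside.

How it is judged:
By the outcome, as a careful person would: the job done as asked, in the order asked, and still so for the second after the job is handed in, with the robot touching nothing.
It also fails if it takes over 61 s, if anything falls off the work surface, if the arm or the gripper's body presses on something with over 40 N, if the wrist force passes 120 N, or if a joint passes its speed limit or range.

## Robot

A 6-joint arm with a two-finger parallel gripper is mounted at the origin on the work surface. World frame = base frame: x ahead of the robot, y to its left, z up, the work surface at z = 0. Lengths are in m, angles in rad, forces in N, time in s.
With the tool pointing down it reaches from about 0.375 to 0.975 m from the base axis. Payload 3.8 kg.
Tool frame: the origin (TCP) lies on the centre line of the jaws, within the pads' length; the fingertips stand 14 mm ahead of it and the grasp point (between the pads) lies 5 mm behind it (bot.finger_overhang is the distance from the TCP to the fingertips, in m); y points along the fingers, x is the direction in which the jaws open and shut, and the axes are right-handed (so a half turn about y gives the same grasp; the last joint's range is limited). The gripper opens to 85 mm and grips with 20 to 120 N. Pads are 22 mm wide; open, the fingers measure 114 mm over their backs; the gripper's body (76 mm by 85 mm) begins 54 mm behind the grasp point. The pads swing forward as they close: fully open they stand 13 mm farther back than shut.
Start: joints at [1.295, 0.264, 1.604, -0, 1.274, -0.037], TCP at [0.16, 0.656, 0.245] pointing down, gripper open.
Joint ranges: [-2.63, 2.63], [-0.94, 2.18], [0.31, 2.57], [-1.31, 4.45], [0, 2.66], [-2.55, 2.55]. Speed limits (rad/s): [2.57, 2.57, 3.14, 3.14, 3.14, 3.14].

## Interface

Orientations are given as a rotation vector (axis times angle).
In Python, from workcell import readout, read_camera, bot, spotter gives the robot as it stands.
- The arm moves only by the tool jog_arm, never from a script. Its argument "increments" is a list of rows, each a list of 7 numbers: the shift along the tool's x, y, z in m, then the turn, a rotation vector about the tool's x, y, z in rad, then the opening, from 0 (shut) to 1 (fully open). A call has 1 to 10 rows; each row shifts and turns the pose as measured when the row begins, along the tool's axes as they then stand; what a row does not reach is not made up. A row lasts 1/8 s, in which the tool goes at most 62.5 mm and 10.7 degrees, less where a joint would pass 70% of its speed; a pose out of reach is approached as far as the arm can. A call with a gripper value outside its range is refused whole. The fingers move at their own pace and stop on an object; "force" is the grip in N (left out, the last holds). Time passes only in rows, so rows that do not move let the fingers close. It gives the time, the measured TCP pose, the force and the opening at its end, in the units of the state.
- readout.read_state(): the state, without advancing time (a new reading comes with each control period).
- read_camera(name): name is "side" or "top"; returns a dict with "img" (384x512x3 uint8, blue, green, red), "range_z" (384x512 float32, m along the optical axis (not along the pixel's ray), 0 where there is no reading), "fx", "fy", "cx", "cy" (pixels), "distortion" ([k1, k2, p1, p2, k3] as OpenCV has them; the pictures are not rectified), "world_from_camera" (4x4, takes a point from camera to world coordinates). Camera axes: x right, y down, z forward; pixel columns grow to the right and rows downward; lengths in m; the calibration is good to about 2 mm. A picture is of the moment at which its call begins.
- bot.finish_job(): hands the job in, once; it reports no verdict.
Trained networks look in a picture, given as the dict that the camera call returned (one of the last four; its "shot" number tells which), for a name from the list of things; names that differ only in an ending like _2 or _b are one class to them, and where a whole thing is asked for, a point or a joint stands for the part that bears it (a point fixed in the world has none). Each returns a list of dicts, best first, with "p" (0 to 1); they miss things now and then, are a little off and sometimes report something else, mostly with a low value. They report only what shows in the picture. A call takes as long as a camera call.
- spotter.masks_of(picture, thing): "mask" (384x512 bool, what is visible of it) and "location" ([column, row] in pixels, amid what is visible of it).
- spotter.spot_point(picture, thing): "location" ([column, row] in pixels: a listed point, or the origin of a listed thing).
The state is a dict: "time": time; "q": joint angles; "joint_vel": joint speeds; "joint_torque": joint torques, N m; "tool_pos": TCP position; "tcp_rot": TCP orientation; "wrist_force": force on the tool from outside, world axes, zero at the start; "torque": the same for the moment, N m; "width": opening from 0.0 (shut) to 1.0 (fully open).
Only numpy, scipy, OpenCV 4.12 (cv2) and the standard library are available. Lean on these libraries where they do the work, as an engineer would, in place of code of your own. Each camera call takes 0.05 s, during which the arm holds its last target. There are 200 camera calls.

## Working session

There is one attempt and no reset: what is moved stays moved. The work goes in short steps, Python scripts to look and compute and a tool call to move; the robot and the scene stay as the last step left them, time stands still between calls to the robot, and variables do not carry over. Pictures are saved under pics/ and viewed, about 8 in all and at most 12, crops included, and the job is handed in when it is done.

Besides the shell and the picture viewer there is one more tool, called after "Call:" in YAML: its name, and indented under it one key for each argument. jog_arm: Moves the arm, as the interface text tells. Its arguments: {"type":"object","properties":{"increments":{"type":"array"},"force":{"type":"number"}},"required":["increments"]}

```bash
mkdir -p pics; cat > h.py <<'E'
import numpy as np, cv2
from scipy.spatial.transform import Rotation as R
from workcell import readout, read_camera, bot, spotter
def cloud(p):
    u,v=np.meshgrid(np.arange(512.),np.arange(384.))
    K=np.array([[p['fx'],0,p['cx']],[0,p['fy'],p['cy']],[0,0,1.]])
    n=cv2.undistortPoints(np.stack([u.ravel(),v.ravel()],1)[:,None],K,np.array(p['distortion']))[:,0].reshape(384,512,2)
    z=p['range_z']; c=np.dstack([n*z[...,None],z]); T=np.array(p['world_from_camera'])
    return c@T[:3,:3].T+T[:3,3], n
def at_height(p,px,h):
    K=np.array([[p['fx'],0,p['cx']],[0,p['fy'],p['cy']],[0,0,1.]])
    n=cv2.undistortPoints(np.array([[px]],float),K,np.array(p['distortion']))[0,0]
    T=np.array(p['world_from_camera']); d=T[:3,:3]@[*n,1]; o=T[:3,3]
    return o+d*(h-o[2])/d[2]
E
python3 - <<'E'
from h import *
s=readout.read_state(); print(s['time'],np.round(s['tool_pos'],4),np.round(R.from_rotvec(s['tcp_rot']).as_matrix(),3).tolist())
H=dict(row=.056,row_front=.06,row_rear=.06,rack=0,ledge=.26,old_jar=.06,new_jar=0,squat_front=.06,squat_rear=.06,square_front=.06,square_rear=.06,tall_jar=0,steel_cup=0,bowl=0,weight=0)
for c in('top','side'):
    p=read_camera(c); cv2.imwrite(f'pics/{c}0.png',p['img']); C,_=cloud(p)
    print(c,np.round(np.array(p['world_from_camera']),3).tolist())
    for t in H:
        r=spotter.spot_point(p,t)[:2]
        print(t,[(round(float(x['p']),2),np.round(x['location']).tolist(),np.round(at_height(p,x['location'],H[t]),3).tolist()) for x in r])
    for t in('old_jar','new_jar'):
        for m in spotter.masks_of(p,t)[:2]:
            q=C[m['mask']&(p['range_z']>0)]
            if len(q): print(' mask',t,round(float(m['p']),2),len(q),np.round(np.percentile(q,[2,50,98],axis=0),3).tolist())
E
```

```text
0.0 [0.1595 0.6552 0.2439] [[0.237, -0.001, -0.972], [0.972, -0.002, 0.237], [-0.002, -1.0, 0.0]]
top [[-0.006, -0.992, 0.124, 0.357], [-1.0, 0.007, 0.009, -0.0], [-0.01, -0.124, -0.992, 1.673], [0.0, 0.0, 0.0, 1.0]]
row []
row_front [(0.77, [272.0, 189.0], [0.563, -0.059, 0.06])]
row_rear [(0.92, [268.0, 163.0], [0.657, -0.043, 0.06]), (0.44, [163.0, 227.0], [0.428, 0.332, 0.06])]
rack [(0.79, [239.0, 180.0], [0.607, 0.063, 0.0])]
ledge [(0.64, [238.0, 152.0], [0.657, 0.055, 0.26]), (0.43, [273.0, 230.0], [0.408, -0.053, 0.26])]
old_jar [(0.67, [270.0, 166.0], [0.647, -0.05, 0.06]), (0.52, [239.0, 169.0], [0.636, 0.061, 0.06])]
new_jar [(0.68, [163.0, 226.0], [0.434, 0.347, 0.0])]
squat_front [(0.75, [214.0, 192.0], [0.555, 0.15, 0.06])]
squat_rear [(0.54, [212.0, 173.0], [0.623, 0.158, 0.06])]
square_front [(0.8, [239.0, 187.0], [0.573, 0.06, 0.06])]
square_rear [(0.83, [238.0, 170.0], [0.634, 0.062, 0.06]), (0.6, [216.0, 192.0], [0.553, 0.145, 0.06])]
tall_jar [(0.71, [270.0, 161.0], [0.677, -0.052, 0.0]), (0.67, [347.0, 228.0], [0.422, -0.337, 0.0])]
steel_cup [(0.9, [155.0, 168.
[... 1039 characters left out ...]
], [0.552, 0.156, 0.06])]
squat_rear [(0.75, [237.0, 192.0], [0.631, 0.169, 0.06])]
square_front [(0.81, [247.0, 211.0], [0.583, 0.06, 0.06])]
square_rear [(0.74, [260.0, 203.0], [0.645, 0.065, 0.06])]
tall_jar []
steel_cup [(0.97, [200.0, 178.0], [0.646, 0.409, 0.0]), (0.17, [165.0, 207.0], [0.432, 0.334, 0.0])]
bowl [(0.85, [360.0, 292.0], [0.616, -0.385, 0.0])]
weight [(0.56, [239.0, 266.0], [0.431, -0.069, 0.0])]
 mask old_jar 0.57 470 [[0.623, -0.075, 0.063], [0.639, -0.057, 0.114], [0.675, -0.02, 0.134]]
 mask old_jar 0.53 607 [[0.534, -0.098, 0.055], [0.585, -0.059, 0.06], [0.691, -0.013, 0.069]]
 mask new_jar 0.68 416 [[0.404, 0.316, -0.0], [0.425, 0.33, 0.051], [0.46, 0.374, 0.074]]
```

```bash
python3 - <<'E'
from h import *
for c in('top','side'):
    p=read_camera(c); C,_=cloud(p); ok=p['range_z']>0
    reg=ok&(C[...,0]>.45)&(C[...,0]<.82)&(abs(C[...,1]-.06)<.24)
    for nm,lo,hi in(('ledge',.266,.284),('base',.048,.064)):
        m=(reg&(C[...,2]>lo)&(C[...,2]<hi)).astype(np.uint8)
        n,l,s,_=cv2.connectedComponentsWithStats(m); 
        q=C[m>0][:,:2].astype(np.float32); print(c,nm,len(q),np.round(q.min(0),3),np.round(q.max(0),3),cv2.minAreaRect(q*1000))
    # cylinder lids
    for t,x,y,lo in(('old',.65,-.045,.124),('new',.43,.34,.064)):
        m=ok&(np.hypot(C[...,0]-x,C[...,1]-y)<.045)&(C[...,2]>lo)&(C[...,2]<lo+.02)
        q=C[m]; print(c,t,len(q),np.round(q.mean(0),4),cv2.minEnclosingCircle(q[:,:2].astype(np.float32)*1000))
T=read_camera('top'); S=read_camera('side')
a=cv2.resize(T['img'][110:270,120:400],None,fx=2.8,fy=2.8,interpolation=2)
cv2.imwrite('pics/a.png',a)
b=cv2.resize(S['img'][110:320,130:410],None,fx=2.8,fy=2.8,interpolation=2); cv2.imwrite('pics/b.png',b)
E
```

```text
top ledge 2436 [ 0.634 -0.119] [0.767 0.253] ((700.7518310546875, 66.7173843383789), (88.23180389404297, 369.4383850097656), 7.483306884765625)
top base 3709 [ 0.472 -0.141] [0.723 0.242] ((599.5379638671875, 54.91639709472656), (209.66989135742188, 371.5790710449219), 7.595315456390381)
top old 224 [ 0.6523 -0.0424  0.1308] ((652.39892578125, -42.83667755126953), 30.372568130493164)
top new 205 [0.4351 0.3464 0.0702] ((435.9274597167969, 346.1351623535156), 30.104095458984375)
side ledge 1366 [ 0.634 -0.121] [0.77  0.255] ((700.861328125, 67.12348937988281), (92.47781372070312, 373.3728332519531), 7.69219446182251)
side base 2994 [ 0.471 -0.146] [0.798 0.258] ((637.2904052734375, 58.65345764160156), (289.14801025390625, 376.1227111816406), 7.5255842208862305)
side old 189 [ 0.6506 -0.0467  0.1308] ((653.9856567382812, -44.434410095214844), 31.573665618896484)
side new 159 [0.4323 0.343  0.0711] ((430.06329345703125, 348.6083679199219), 34.86134338378906)
```

View pics/a.png

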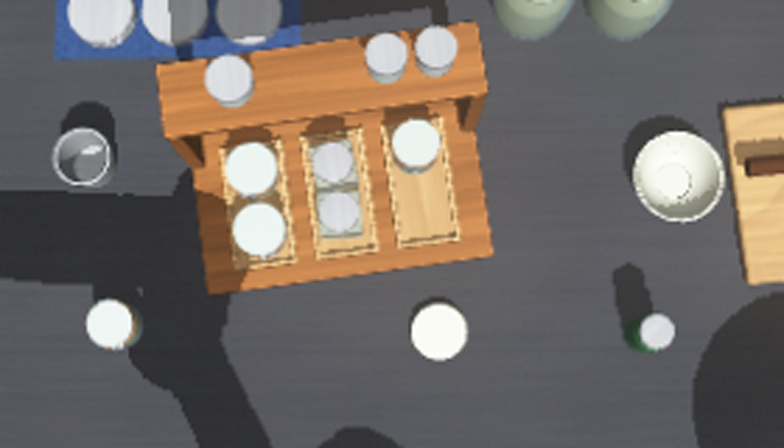

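View pics/b.png

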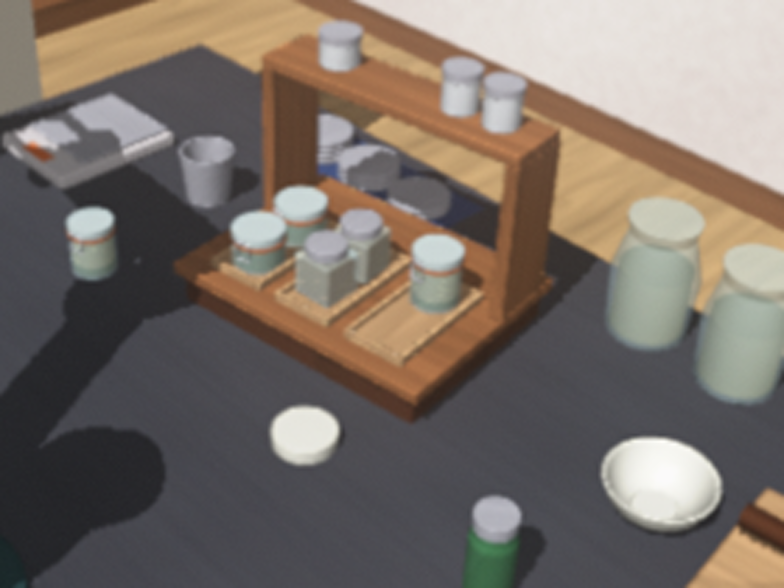

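```bash
cat >> h.py <<'E'
def tool_R(psi,tilt):
    psi,tilt=np.radians([psi,tilt]); f=np.array([np.cos(psi),np.sin(psi),0]); x=np.array([-f[1],f[0],0])
    y=np.sin(tilt)*f-np.cos(tilt)*np.array([0,0,1.]); return np.stack([x,y,np.cross(x,y)],1)
def tcp_for(xy,z,psi,tilt): return np.array([*xy,z])+.005*tool_R(psi,tilt)[:,1]   # grasp point -> TCP
def plan(pos,Rt,n,rotrows=None,grip=1):
    s=readout.read_state(); p=np.array(s['tool_pos']); R0=R.from_rotvec(s['tcp_rot']); Rt=R.from_matrix(Rt)
    rv=(R0.inv()*Rt).as_rotvec(); k=rotrows or n; d=(np.array(pos)-p)/n; Rc=R0; out=[]
    for i in range(n):
        t=Rc.inv().apply(d); w=rv/k if i<k else rv*0
        out.append([*np.round(t,4).tolist(),*np.round(w,4).tolist(),grip]); Rc=Rc*R.from_rotvec(w)
    print('from',np.round(p,4),'dist',np.linalg.norm(pos-p).round(4),'rot',np.degrees(rv).round(2),'F',np.round(s['wrist_force'],2),'q',np.round(s['q'],2),'w',round(s['width'],3),'t',s['time'])
    print(out)
PSI,TILT=7.55,28; FWD=np.array([.991,.131,0])
REAR=np.array([.6525,-.0452]); FRONT=np.array([.5762,-.0552]); OLD=np.array([.6525,-.045]); NEW=np.array([.4345,.3455])
RT=tool_R(PSI,TILT)
E
python3 - <<'E'
from h import *
g=tcp_for(OLD,.112,PSI,TILT); print(g, RT.round(3).tolist())
plan(g-.11*RT[:,1],RT,18,6)
E
```

```text
[ 0.65482701 -0.04469158  0.10758526] [[-0.131, 0.465, -0.875], [0.991, 0.062, -0.116], [0.0, -0.883, -0.469]]
from [0.1597 0.6559 0.2453] dist 0.8361 rot [-27.68 -20.81  -5.19] F [-0.14  0.05 -0.73] q [ 1.3   0.26  1.6   0.    1.27 -0.04] w 1.0 t 2.0
[[-0.0323, 0.0023, -0.0333, -0.0805, -0.0605, -0.0151, 1], [-0.0343, 0.0043, -0.031, -0.0805, -0.0605, -0.0151, 1], [-0.0362, 0.0062, -0.0284, -0.0805, -0.0605, -0.0151, 1], [-0.038, 0.0078, -0.0256, -0.0805, -0.0605, -0.0151, 1], [-0.0395, 0.0092, -0.0226, -0.0805, -0.0605, -0.0151, 1], [-0.041, 0.0103, -0.0193, -0.0805, -0.0605, -0.0151, 1], [-0.0422, 0.011, -0.016, -0.0, -0.0, -0.0, 1], [-0.0422, 0.011, -0.016, -0.0, -0.0, -0.0, 1], [-0.0422, 0.011, -0.016, -0.0, -0.0, -0.0, 1], [-0.0422, 0.011, -0.016, -0.0, -0.0, -0.0, 1], [-0.0422, 0.011, -0.016, -0.0, -0.0, -0.0, 1], [-0.0422, 0.011, -0.016, -0.0, -0.0, -0.0, 1], [-0.0422, 0.011, -0.016, -0.0, -0.0, -0.0, 1], [-0.0422, 0.011, -0.016, -0.0, -0.0, -0.0, 1], [-0.0422, 0.011, -0.016, -0.0, -0.0, -0.0, 1], [-0.0422, 0.011, -0.016, -0.0, -0.0, -0.0, 1], [-0.0422, 0.011, -0.016, -0.0, -0.0, -0.0, 1], [-0.0422, 0.011, -0.016, -0.0, -0.0, -0.0, 1]]
```

Call:
jog_arm:
  increments:
    - [-0.032,0.002,-0.033,-0.08,-0.06,-0.015,1]
    - [-0.034,0.004,-0.031,-0.08,-0.06,-0.015,1]
    - [-0.036,0.006,-0.028,-0.08,-0.06,-0.015,1]
    - [-0.038,0.008,-0.026,-0.08,-0.06,-0.015,1]
    - [-0.04,0.009,-0.023,-0.08,-0.06,-0.015,1]
    - [-0.041,0.01,-0.019,-0.08,-0.06,-0.015,1]
    - [-0.042,0.011,-0.016,0,0,0,1]
    - [-0.042,0.011,-0.016,0,0,0,1]
    - [-0.042,0.011,-0.016,0,0,0,1]
    - [-0.042,0.011,-0.016,0,0,0,1]

```text
time: 3.25
tool_pos: [0.4138, 0.2584, 0.2265]
tcp_rot: [-1.468, -1.706, 1.005]
wrist_force: [1.0, -0.5, 0.6]
width: 0.996
```

```bash
python3 - <<'E'
from h import *
g=tcp_for(OLD,.112,PSI,TILT)
plan(g-.11*RT[:,1],RT,10,5,.9)
E
```

```text
from [0.4138 0.2584 0.2265] dist 0.3641 rot [0.93 0.84 0.52] F [ 1.02 -0.48  0.61] q [ 0.67 -0.36  2.31 -0.35  0.77 -0.85] w 0.996 t 3.25
[[-0.0335, 0.0087, -0.0114, 0.0033, 0.0029, 0.0018, 0.9], [-0.0334, 0.0088, -0.0115, 0.0033, 0.0029, 0.0018, 0.9], [-0.0334, 0.0088, -0.0116, 0.0033, 0.0029, 0.0018, 0.9], [-0.0333, 0.0088, -0.0117, 0.0033, 0.0029, 0.0018, 0.9], [-0.0333, 0.0088, -0.0119, 0.0033, 0.0029, 0.0018, 0.9], [-0.0332, 0.0088, -0.012, 0.0, 0.0, 0.0, 0.9], [-0.0332, 0.0088, -0.012, 0.0, 0.0, 0.0, 0.9], [-0.0332, 0.0088, -0.012, 0.0, 0.0, 0.0, 0.9], [-0.0332, 0.0088, -0.012, 0.0, 0.0, 0.0, 0.9], [-0.0332, 0.0088, -0.012, 0.0, 0.0, 0.0, 0.9]]
```

Call:
jog_arm:
  increments:
    - [-0.034,0.009,-0.011,0.003,0.003,0.002,0.9]
    - [-0.034,0.009,-0.011,0.003,0.003,0.002,0.9]
    - [-0.034,0.009,-0.012,0.003,0.003,0.002,0.9]
    - [-0.033,0.009,-0.012,0.003,0.003,0.002,0.9]
    - [-0.033,0.009,-0.012,0.003,0.003,0.002,0.9]
    - [-0.033,0.009,-0.012,0,0,0,0.9]
    - [-0.033,0.009,-0.012,0,0,0,0.9]
    - [-0.033,0.009,-0.012,0,0,0,0.9]
    - [-0.033,0.009,-0.012,0,0,0,0.9]
    - [-0.033,0.009,-0.012,0,0,0,0.9]

```text
time: 4.5
tool_pos: [0.6092, -0.0649, 0.2074]
tcp_rot: [-1.48, -1.681, 0.999]
wrist_force: [0.9, 1.5, 0.3]
width: 0.902
```

```bash
python3 - <<'E'
from h import *
g=tcp_for(OLD,.112,PSI,TILT)
plan(g-.11*RT[:,1],RT,2,2,.9)
plan(g,RT,8,4,.9)
E
```

```text
from [ 0.6092 -0.0649  0.2074] dist 0.0148 rot [ 0.56 -0.26 -0.11] F [0.9  1.47 0.33] q [-0.24 -0.09  2.13  0.29  0.64 -2.13] w 0.902 t 4.5
[[0.007, 0.0003, 0.0023, 0.0049, -0.0023, -0.001, 0.9], [0.007, 0.0003, 0.0023, 0.0049, -0.0023, -0.001, 0.9]]
from [ 0.6092 -0.0649  0.2074] dist 0.1116 rot [ 0.56 -0.26 -0.11] F [0.9  1.47 0.33] q [-0.24 -0.09  2.13  0.29  0.64 -2.13] w 0.902 t 4.5
[[0.0018, 0.0138, 0.0007, 0.0024, -0.0011, -0.0005, 0.9], [0.0018, 0.0138, 0.0007, 0.0024, -0.0011, -0.0005, 0.9], [0.0018, 0.0138, 0.0006, 0.0024, -0.0011, -0.0005, 0.9], [0.0018, 0.0138, 0.0006, 0.0024, -0.0011, -0.0005, 0.9], [0.0018, 0.0138, 0.0006, 0.0, -0.0, -0.0, 0.9], [0.0018, 0.0138, 0.0006, 0.0, -0.0, -0.0, 0.9], [0.0018, 0.0138, 0.0006, 0.0, -0.0, -0.0, 0.9], [0.0018, 0.0138, 0.0006, 0.0, -0.0, -0.0, 0.9]]
```

Call:
jog_arm:
  increments:
    - [0.007,0,0.002,0.005,-0.002,-0.001,0.9]
    - [0.007,0,0.002,0.005,-0.002,-0.001,0.9]
    - [0,0.018,0,0,0,0,0.9]
    - [0,0.018,0,0,0,0,0.9]
    - [0,0.018,0,0,0,0,0.9]

```text
time: 5.12
tool_pos: [0.6304, -0.0474, 0.1563]
tcp_rot: [-1.473, -1.679, 1.008]
wrist_force: [0.0, -0.4, 0.6]
width: 0.9
```

```bash
python3 - <<'E'
from h import *
g=tcp_for(OLD,.112,PSI,TILT)
plan(g,RT,4,2,.9)
S=read_camera('side'); cv2.imwrite('pics/c.png',cv2.resize(S['img'][100:270,190:390],None,fx=3.5,fy=3.5,interpolation=2))
E
```

```text
from [ 0.6304 -0.0474  0.1563] dist 0.0546 rot [ 0.08 -0.03 -0.05] F [ 0.02 -0.39  0.56] q [-0.19  0.01  2.14  0.3   0.54 -2.12] w 0.9 t 5.125
[[-0.0001, 0.0136, 0.0003, 0.0007, -0.0002, -0.0004, 0.9], [-0.0001, 0.0136, 0.0003, 0.0007, -0.0002, -0.0004, 0.9], [-0.0001, 0.0136, 0.0003, 0.0, -0.0, -0.0, 0.9], [-0.0001, 0.0136, 0.0003, 0.0, -0.0, -0.0, 0.9]]
```

View pics/c.png

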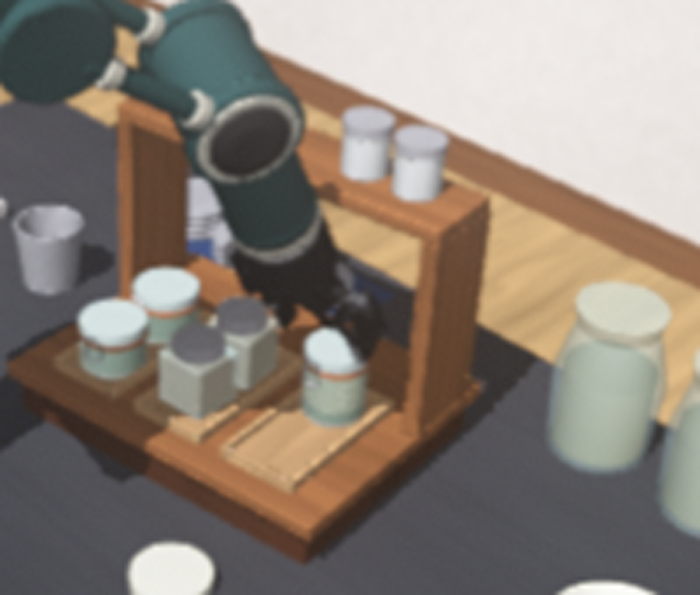

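Call:
jog_arm:
  increments:
    - [0,0.014,0,0,0,0,0.9]
    - [0,0.014,0,0,0,0,0.9]
    - [0,0.014,0,0,0,0,0.9]
    - [0,0.012,0,0,0,0,0.9]
    - [0,0,0,0,0,0,0.9]

```text
time: 5.8
tool_pos: [0.6558, -0.0432, 0.1]
tcp_rot: [-1.466, -1.674, 1.011]
wrist_force: [0.7, -0.1, -0.5]
width: 0.899
```

```bash
python3 - <<'E'
from h import *
g=tcp_for(OLD,.112,PSI,TILT)
plan(g,RT,1,1,.9)
E
```

```text
from [ 0.6558 -0.0432  0.1   ] dist 0.0078 rot [-0.32 -0.07  0.07] F [ 0.66 -0.09 -0.48] q [-0.18  0.14  2.13  0.34  0.44 -2.16] w 0.899 t 5.8
[[-0.0013, -0.0073, -0.0025, -0.0056, -0.0012, 0.0012, 0.9]]
```

Call:
jog_arm:
  increments:
    - [-0.001,-0.007,-0.002,-0.005,0,0,0.9]
    - [0,0,0,0,0,0,0.9]
    - [0,0,0,0,0,0,0.6]
    - [0,0,0,0,0,0,0.6]
    - [0,0,0,0,0,0,0.6]
    - [0,0,0,0,0,0,0.6]
  force: 40

```text
time: 6.55
tool_pos: [0.6549, -0.0447, 0.1097]
tcp_rot: [-1.472, -1.68, 1.006]
wrist_force: [-0.5, 1.0, -1.0]
width: 0.689
```

```bash
python3 - <<'E'
from h import *
g=tcp_for(OLD,.112,PSI,TILT)
plan(g,RT,1,1,.6)
E
```

```text
from [ 0.6549 -0.0447  0.1097] dist 0.0021 rot [ 0.14 -0.06  0.03] F [-0.51  1.03 -1.  ] q [-0.18  0.12  2.13  0.34  0.45 -2.16] w 0.689 t 6.55
[[0.0, 0.0018, 0.001, 0.0025, -0.001, 0.0005, 0.6]]
```

Call:
jog_arm:
  increments:
    - [0,0,0,0,0,0,0.5]
    - [0,0,0,0,0,0,0.5]
    - [0,-0.0026,-0.0014,0,0,0,0.5]
    - [0,-0.0026,-0.0014,0,0,0,0.5]
    - [0,0,0,0,0,0,0.5]

```text
time: 7.18
tool_pos: [0.6532, -0.0444, 0.114]
tcp_rot: [-1.468, -1.678, 1.008]
wrist_force: [-0.1, 0.6, -3.1]
width: 0.69
```

```bash
python3 - <<'E'
from h import *
g=tcp_for(FRONT,.119,PSI,TILT)
plan(g,RT,8,4,.5)
E
```

```text
from [ 0.6532 -0.0444  0.114 ] dist 0.0754 rot [-0.08 -0.07  0.1 ] F [-0.15  0.61 -3.12] q [-0.18  0.11  2.12  0.33  0.46 -2.15] w 0.69 t 7.175
[[-0.0001, -0.0045, 0.0083, -0.0004, -0.0003, 0.0004, 0.5], [-0.0001, -0.0045, 0.0083, -0.0004, -0.0003, 0.0004, 0.5], [-0.0001, -0.0045, 0.0083, -0.0004, -0.0003, 0.0004, 0.5], [-0.0001, -0.0045, 0.0083, -0.0004, -0.0003, 0.0004, 0.5], [-0.0001, -0.0045, 0.0083, -0.0, -0.0, 0.0, 0.5], [-0.0001, -0.0045, 0.0083, -0.0, -0.0, 0.0, 0.5], [-0.0001, -0.0045, 0.0083, -0.0, -0.0, 0.0, 0.5], [-0.0001, -0.0045, 0.0083, -0.0, -0.0, 0.0, 0.5]]
```

Call:
jog_arm:
  increments:
    - [0,-0.0045,0.0084,0,0,0,0.5]
    - [0,-0.0045,0.0084,0,0,0,0.5]
    - [0,-0.0045,0.0084,0,0,0,0.5]
    - [0,-0.0045,0.0084,0,0,0,0.5]
    - [0,-0.0045,0.0084,0,0,0,0.5]
    - [0,-0.0045,0.0084,0,0,0,0.5]
    - [0,-0.0045,0.0084,0,0,0,0.5]
    - [0,0,0,0,0,0,0.5]

```text
time: 8.18
tool_pos: [0.5808, -0.0536, 0.1134]
tcp_rot: [-1.467, -1.676, 1.008]
wrist_force: [0.6, -0.0, -2.9]
width: 0.693
```

```bash
python3 - <<'E'
from h import *
g=tcp_for(FRONT,.112,PSI,TILT); g[2]=.114
plan(g,RT,2,2,.5)
E
```

```text
from [ 0.5808 -0.0536  0.1134] dist 0.0026 rot [-0.18 -0.09  0.12] F [ 0.56 -0.01 -2.86] q [-0.23 -0.02  2.26  0.38  0.47 -2.24] w 0.693 t 8.175
[[-0.0005, -0.0008, 0.0009, -0.0016, -0.0008, 0.0011, 0.5], [-0.0005, -0.0008, 0.0009, -0.0016, -0.0008, 0.0011, 0.5]]
```

Call:
jog_arm:
  increments:
    - [-0.001,-0.001,0.002,-0.003,-0.001,0.002,0.5]
    - [0,0,0,0,0,0,0.5]
    - [0,0.0009,0.0005,0,0,0,0.5]
    - [0,0.0009,0.0005,0,0,0,0.5]
    - [0,0.0009,0.0005,0,0,0,0.5]
    - [0,0,0,0,0,0,0.5]

```text
time: 8.93
tool_pos: [0.5797, -0.0551, 0.1106]
tcp_rot: [-1.472, -1.679, 1.008]
wrist_force: [-0.3, 0.2, -3.3]
width: 0.688
```

```bash
python3 - <<'E'
from h import *
g=tcp_for(FRONT,.112,PSI,TILT); g[2]=.1097
plan(g,RT,1,1,.5)
E
```

```text
from [ 0.5797 -0.0551  0.1106] dist 0.0015 rot [ 0.07 -0.01 -0.02] F [-0.3   0.16 -3.27] q [-0.23 -0.02  2.27  0.39  0.46 -2.25] w 0.688 t 8.925
[[0.0004, 0.0002, 0.0014, 0.0012, -0.0002, -0.0003, 0.5]]
```

Call:
jog_arm:
  increments:
    - [0,0.0009,0.0005,0,0,0,0.5]
    - [0,0,0,0,0,0,0.5]

```text
time: 9.18
tool_pos: [0.5799, -0.0552, 0.1097]
tcp_rot: [-1.472, -1.679, 1.008]
wrist_force: [0.3, -0.1, -2.4]
width: 0.696
```

Call:
jog_arm:
  increments:
    - [0,0.0006,0.0003,0,0,0,0.5]
    - [0,0,0,0,0,0,0.5]

```text
time: 9.43
tool_pos: [0.5804, -0.0552, 0.1097]
tcp_rot: [-1.473, -1.68, 1.007]
wrist_force: [0.4, -0.2, -2.0]
width: 0.692
```

Call:
jog_arm:
  increments:
    - [0,0.0009,0.0005,0,0,0,0.5]
    - [0,0,0,0,0,0,0.5]

```text
time: 9.68
tool_pos: [0.5811, -0.0553, 0.1097]
tcp_rot: [-1.475, -1.681, 1.006]
wrist_force: [0.0, -0.1, -2.7]
width: 0.69
```

Call:
jog_arm:
  increments:
    - [0,0.0009,0.0005,0,0,0,0.5]
    - [0,0,0,0,0,0,0.5]

```text
time: 9.93
tool_pos: [0.5818, -0.0554, 0.1097]
tcp_rot: [-1.476, -1.682, 1.005]
wrist_force: [-0.5, 0.3, -1.7]
width: 0.69
```

Call:
jog_arm:
  increments:
    - [0,0,0,0,0,0,0.72]
    - [0,0,0,0,0,0,0.76]
    - [0,0,0,0,0,0,0.85]
    - [0,0,0,0,0,0,0.9]

```text
time: 10.42
tool_pos: [0.5824, -0.0558, 0.1099]
tcp_rot: [-1.478, -1.683, 1.005]
wrist_force: [0.6, 0.1, 0.0]
width: 0.903
```

```bash
python3 - <<'E'
from h import *
s=readout.read_state(); print(s['wrist_force'],s['tool_pos'],s['width'])
S=read_camera('side'); C,_=cloud(S)
cv2.imwrite('pics/d.png',cv2.resize(S['img'][130:270,190:390],None,fx=3.5,fy=3.5,interpolation=2))
E
```

```text
[0.56368466 0.14948963 0.01895229] [ 0.58242141 -0.05575952  0.10987903] 0.9027335721092677
```

View pics/d.png

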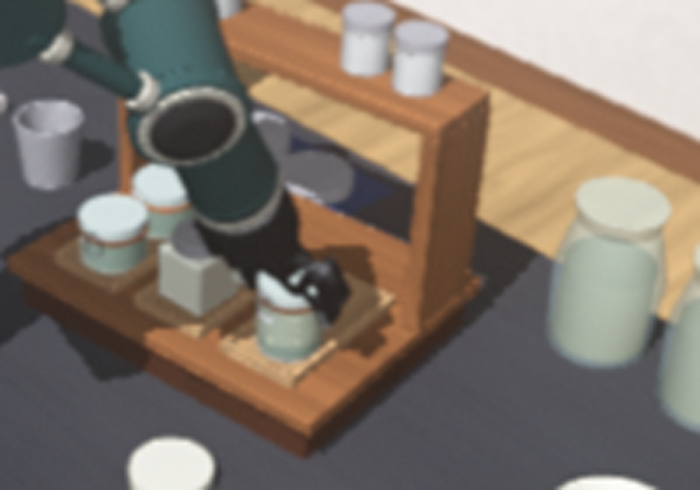

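Call:
jog_arm:
  increments:
    - [0,-0.015,0,0,0,0,0.9]
    - [0,-0.03,0,0,0,0,0.9]
    - [0,-0.04,0,0,0,0,0.9]
    - [0,-0.035,0,0,0,0,0.9]

```text
time: 10.98
tool_pos: [0.5221, -0.0628, 0.217]
tcp_rot: [-1.473, -1.679, 1.008]
wrist_force: [0.6, 0.3, 0.4]
width: 0.902
```

```bash
cat >> h.py <<'E'
NEW=np.array([.435,.3455]); P2=30; RN=tool_R(P2,TILT); GN=tcp_for(NEW,.054,P2,TILT)
E
python3 - <<'E'
from h import *
print(GN,GN-.11*RN[:,1])
plan(GN-.11*RN[:,1],RN,10,10,.9)
E
```

```text
[0.43703287 0.34667368 0.04958526] [0.3923097  0.32085274 0.1467095 ]
from [ 0.5221 -0.0628  0.217 ] dist 0.4111 rot [  0.07 -19.84 -10.61] F [0.62 0.25 0.38] q [-0.29 -0.28  2.27  0.3   0.72 -2.17] w 0.902 t 10.975
[[0.0397, 0.0025, 0.0102, 0.0001, -0.0346, -0.0185, 0.9], [0.04, 0.0032, 0.0088, 0.0001, -0.0346, -0.0185, 0.9], [0.0402, 0.004, 0.0075, 0.0001, -0.0346, -0.0185, 0.9], [0.0404, 0.0047, 0.0061, 0.0001, -0.0346, -0.0185, 0.9], [0.0405, 0.0055, 0.0047, 0.0001, -0.0346, -0.0185, 0.9], [0.0405, 0.0062, 0.0033, 0.0001, -0.0346, -0.0185, 0.9], [0.0405, 0.007, 0.0019, 0.0001, -0.0346, -0.0185, 0.9], [0.0404, 0.0077, 0.0005, 0.0001, -0.0346, -0.0185, 0.9], [0.0402, 0.0085, -0.0009, 0.0001, -0.0346, -0.0185, 0.9], [0.04, 0.0092, -0.0023, 0.0001, -0.0346, -0.0185, 0.9]]
```

Call:
jog_arm:
  increments:
    - [0.04,0.0025,0.01,0,-0.035,-0.018,0.9]
    - [0.04,0.003,0.009,0,-0.035,-0.018,0.9]
    - [0.04,0.004,0.0075,0,-0.035,-0.018,0.9]
    - [0.04,0.005,0.006,0,-0.035,-0.018,0.9]
    - [0.04,0.0055,0.005,0,-0.035,-0.018,0.9]
    - [0.04,0.006,0.003,0,-0.035,-0.018,0.9]
    - [0.04,0.007,0.002,0,-0.035,-0.018,0.9]
    - [0.04,0.0075,0.0005,0,-0.035,-0.018,0.9]
    - [0.04,0.0085,-0.001,0,-0.035,-0.018,0.9]
    - [0.04,0.009,-0.002,0,-0.035,-0.018,0.9]

```text
time: 12.22
tool_pos: [0.3931, 0.3232, 0.1596]
tcp_rot: [-1.192, -2.036, 1.204]
wrist_force: [1.2, -0.6, 0.3]
width: 0.899
```

```bash
python3 - <<'E'
from h import *
plan(GN-.11*RN[:,1],RN,3,3,.9)
E
```

```text
from [0.3931 0.3232 0.1596] dist 0.0131 rot [ 1.48  0.58 -1.04] F [ 1.18 -0.63  0.3 ] q [ 0.71 -0.27  2.38 -0.22  0.53 -1.23] w 0.899 t 12.225
[[-0.0005, 0.0034, 0.0026, 0.0086, 0.0034, -0.0061, 0.9], [-0.0005, 0.0035, 0.0026, 0.0086, 0.0034, -0.0061, 0.9], [-0.0005, 0.0035, 0.0026, 0.0086, 0.0034, -0.0061, 0.9]]
```

Call:
jog_arm:
  increments:
    - [-0.001,0.005,0.004,0.013,0.005,-0.009,0.9]
    - [-0.001,0.005,0.004,0.013,0.005,-0.009,0.9]
    - [0,0,0,0,0,0,0.9]
    - [0,0.02,0,0,0,0,0.9]
    - [0,0.02,0,0,0,0,0.9]
    - [0,0.01,0,0,0,0,0.9]
    - [0,0,0,0,0,0,0.9]

```text
time: 13.1
tool_pos: [0.4155, 0.3295, 0.1048]
tcp_rot: [-1.169, -2.011, 1.203]
wrist_force: [-0.3, -0.3, -1.1]
width: 0.897
```

```bash
python3 - <<'E'
from h import *
plan(GN,RN,4,2,.9)
E
```

```text
from [0.4155 0.3295 0.1048] dist 0.0617 rot [ 0.2  -0.32 -0.13] F [-0.31 -0.35 -1.14] q [ 0.67 -0.12  2.38 -0.18  0.4  -1.27] w 0.897 t 13.1
[[0.0011, 0.0154, 0.0005, 0.0017, -0.0028, -0.0012, 0.9], [0.001, 0.0154, 0.0005, 0.0017, -0.0028, -0.0012, 0.9], [0.001, 0.0154, 0.0005, 0.0, -0.0, -0.0, 0.9], [0.001, 0.0154, 0.0005, 0.0, -0.0, -0.0, 0.9]]
```

Call:
jog_arm:
  increments:
    - [0.004,0,0.001,0.003,-0.005,-0.002,0.9]
    - [0,0.016,0,0,0,0,0.9]
    - [0,0.016,0,0,0,0,0.9]
    - [0,0.015,0,0,0,0,0.9]
    - [0,0.004,0,0,0,0,0.9]
    - [0,0,0,0,0,0,0.9]

```text
time: 13.85
tool_pos: [0.4356, 0.3469, 0.0637]
tcp_rot: [-1.166, -2.02, 1.202]
wrist_force: [0.3, 0.2, -0.6]
width: 0.902
```

```bash
python3 - <<'E'
from h import *
plan(GN,RN,1,1,.9)
p=read_camera('top'); C,_=cloud(p)
for m in spotter.masks_of(p,'new_jar')[:2]: q=C[m['mask']&(p['range_z']>0)]; print(m['p'],np.percentile(q,[2,50,98],axis=0).round(3).tolist())
S=read_camera('side'); cv2.imwrite('pics/e.png',np.hstack([cv2.resize(i,None,fx=4,fy=4,interpolation=2) for i in (S['img'][150:270,110:210],p['img'][170:290,110:210])]))
E
```

```text
from [0.4356 0.3469 0.0637] dist 0.0142 rot [ 0.47 -0.05  0.05] F [ 0.3   0.23 -0.59] q [ 0.67  0.01  2.36 -0.24  0.29 -1.21] w 0.902 t 13.85
[[-0.0009, 0.013, 0.0057, 0.0081, -0.0008, 0.0008, 0.9]]
0.69 [[0.425, 0.324, 0.061], [0.443, 0.35, 0.07], [0.461, 0.374, 0.076]]
```

View pics/e.png

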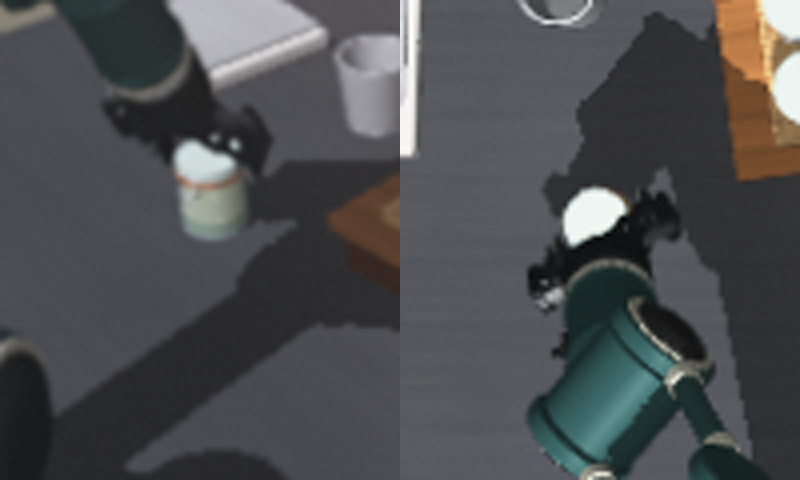

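Call:
jog_arm:
  increments:
    - [-0.001,0.006,0.003,0.004,0,0,0.9]
    - [0,0.006,0.003,0.004,0,0,0.9]
    - [0,0,0,0,0,0,0.9]

```text
time: 14.38
tool_pos: [0.4367, 0.3462, 0.0506]
tcp_rot: [-1.162, -2.014, 1.207]
wrist_force: [-0.1, 0.1, 0.1]
width: 0.902
```

```bash
python3 - <<'E'
from h import *
plan(GN,RN,1,1,.9)
E
```

```text
from [0.4367 0.3462 0.0506] dist 0.0012 rot [ 0.09 -0.06  0.06] F [-0.09  0.06  0.12] q [ 0.66  0.04  2.36 -0.25  0.26 -1.2 ] w 0.902 t 14.375
[[0.0002, 0.0011, 0.0, 0.0015, -0.001, 0.001, 0.9]]
```

Call:
jog_arm:
  increments:
    - [0,0,0,0,0,0,0.5]
    - [0,0,0,0,0,0,0.5]
    - [0,0,0,0,0,0,0.5]
    - [0,0,0,0,0,0,0.5]
    - [0,0,0,0,0,0,0.5]
  force: 40

```text
time: 15.0
tool_pos: [0.437, 0.3466, 0.0508]
tcp_rot: [-1.162, -2.015, 1.206]
wrist_force: [0.1, -0.2, -1.0]
width: 0.687
```

Call:
jog_arm:
  increments:
    - [0,-0.004,-0.002,0,0,0,0.5]
    - [0,-0.009,-0.005,0,0,0,0.5]
    - [0,-0.018,-0.009,0,0,0,0.5]
    - [0,-0.027,-0.014,0,0,0,0.5]
    - [0,-0.027,-0.014,0,0,0,0.5]
    - [0,-0.027,-0.014,0,0,0,0.5]
    - [0,-0.022,-0.012,0,0,0,0.5]
    - [0,0,0,0,0,0,0.5]

```text
time: 16.0
tool_pos: [0.4309, 0.3423, 0.2036]
tcp_rot: [-1.156, -2.004, 1.219]
wrist_force: [0.1, -0.4, -3.9]
width: 0.691
```

```bash
python3 - <<'E'
from h import *
p=read_camera('top'); C,_=cloud(p); ok=p['range_z']>0
for lo,hi in((.124,.145),(.1,.15)):
    m=ok&(np.hypot(C[...,0]-.578,C[...,1]+.055)<.045)&(C[...,2]>lo)&(C[...,2]<hi)
    q=C[m]; c=cv2.minEnclosingCircle(q[:,:2].astype(np.float32)*1000); print('old',len(q),q.mean(0).round(4),c)
x,y=np.array(c[0])/1000-[.6158,-.05]; a=np.radians(7.55); print('in row',x*np.cos(a)+y*np.sin(a),-x*np.sin(a)+y*np.cos(a))
b=tcp_for([.54,-.055],.0,PSI,TILT); b[2]=.205
plan(b,RT,18,18,.5)
E
```

```text
old 233 [ 0.5802 -0.0559  0.1306] ((580.3123779296875, -55.696990966796875), 30.794681549072266)
old 255 [ 0.5786 -0.0557  0.1292] ((580.8939208984375, -54.512786865234375), 31.900129318237305)
in row -0.035196404700439436 0.00011269293880324365
from [0.4299 0.3415 0.2015] dist 0.4118 rot [-0.84 19.88 10.42] F [ 0.04  0.02 -3.61] q [ 0.66 -0.21  2.25 -0.11  0.64 -1.36] w 0.692 t 16.05
[[-0.0222, -0.0027, 0.0049, -0.0008, 0.0193, 0.0101, 0.5], [-0.0223, -0.0025, 0.0045, -0.0008, 0.0193, 0.0101, 0.5], [-0.0224, -0.0023, 0.004, -0.0008, 0.0193, 0.0101, 0.5], [-0.0225, -0.0021, 0.0036, -0.0008, 0.0193, 0.0101, 0.5], [-0.0226, -0.0018, 0.0032, -0.0008, 0.0193, 0.0101, 0.5], [-0.0227, -0.0016, 0.0027, -0.0008, 0.0193, 0.0101, 0.5], [-0.0227, -0.0014, 0.0023, -0.0008, 0.0193, 0.0101, 0.5], [-0.0228, -0.0012, 0.0018, -0.0008, 0.0193, 0.0101, 0.5], [-0.0228, -0.0009, 0.0014, -0.0008, 0.0193, 0.0101, 0.5], [-0.0228, -0.0007, 0.001, -0.0008, 0.0193, 0.0101, 0.5], [-0.0229, -0.0005, 0.0005, -0.0008, 0.0193, 0.0101, 0.5], [-0.0229, -0.0002, 0.0001, -0.0008, 0.0193, 0.0101, 0.5], [-0.0229, -0.0, -0.0004, -0.0008, 0.0193, 0.0101, 0.5], [-0.0229, 0.0002, -0.0008, -0.0008, 0.0193, 0.0101, 0.5], [-0.0228, 0.0005, -0.0013, -0.0008, 0.0193, 0.0101, 0.5], [-0.0228, 0.0007, -0.0017, -0.0008, 0.0193, 0.0101, 0.5], [-0.0228, 0.0009, -0.0021, -0.0008, 0.0193, 0.0101, 0.5], [-0.0227, 0.0011, -0.0026, -0.0008, 0.0193, 0.0101, 0.5]]
```

Call:
jog_arm:
  increments:
    - [-0.024,-0.003,0.005,-0.001,0.02,0.01,0.5]
    - [-0.024,-0.0028,0.0045,-0.001,0.02,0.01,0.5]
    - [-0.024,-0.0025,0.004,-0.001,0.02,0.01,0.5]
    - [-0.024,-0.0022,0.0036,-0.001,0.02,0.01,0.5]
    - [-0.024,-0.002,0.0032,-0.001,0.02,0.01,0.5]
    - [-0.024,-0.0018,0.0027,-0.001,0.02,0.01,0.5]
    - [-0.024,-0.0015,0.0023,-0.001,0.02,0.01,0.5]
    - [-0.024,-0.0012,0.0018,-0.001,0.02,0.01,0.5]
    - [-0.024,-0.001,0.0014,-0.001,0.02,0.01,0.5]
    - [-0.024,-0.0007,0.001,-0.001,0.02,0.01,0.5]

```text
time: 17.3
tool_pos: [0.4816, 0.0964, 0.178]
tcp_rot: [-1.319, -1.787, 1.132]
wrist_force: [0.4, -0.0, -3.2]
width: 0.688
```

```bash
python3 - <<'E'
from h import *
b=tcp_for([.54,-.055],.0,PSI,TILT); b[2]=.207
plan(b,RT,8,8,.5)
E
```

```text
from [0.4816 0.0964 0.178 ] dist 0.1654 rot [-2.75  8.48  4.34] F [ 0.38 -0.   -3.24] q [ 0.08 -0.31  2.35  0.15  0.67 -1.88] w 0.688 t 17.3
[[-0.0203, -0.0026, -0.0031, -0.006, 0.0185, 0.0095, 0.5], [-0.0202, -0.0024, -0.0035, -0.006, 0.0185, 0.0095, 0.5], [-0.0202, -0.0021, -0.0039, -0.006, 0.0185, 0.0095, 0.5], [-0.0201, -0.0019, -0.0043, -0.006, 0.0185, 0.0095, 0.5], [-0.0201, -0.0017, -0.0047, -0.006, 0.0185, 0.0095, 0.5], [-0.02, -0.0015, -0.005, -0.006, 0.0185, 0.0095, 0.5], [-0.0199, -0.0013, -0.0054, -0.006, 0.0185, 0.0095, 0.5], [-0.0198, -0.0011, -0.0058, -0.006, 0.0185, 0.0095, 0.5]]
```

Call:
jog_arm:
  increments:
    - [-0.02,-0.006,-0.004,-0.006,0.019,0.0095,0.5]
    - [-0.02,-0.006,-0.005,-0.006,0.019,0.0095,0.5]
    - [-0.02,-0.006,-0.005,-0.006,0.019,0.0095,0.5]
    - [-0.02,-0.005,-0.006,-0.006,0.019,0.0095,0.5]
    - [-0.02,-0.005,-0.006,-0.006,0.019,0.0095,0.5]
    - [-0.02,-0.004,-0.006,-0.006,0.019,0.0095,0.5]
    - [-0.02,-0.004,-0.006,-0.006,0.019,0.0095,0.5]
    - [-0.02,-0.003,-0.006,-0.006,0.019,0.0095,0.5]
    - [0,0,0,0,0,0,0.5]

```text
time: 18.42
tool_pos: [0.5251, -0.0609, 0.2076]
tcp_rot: [-1.447, -1.642, 1.022]
wrist_force: [0.3, 0.3, -4.0]
width: 0.691
```

```bash
python3 - <<'E'
from h import *
b=tcp_for(REAR-.012*FWD[:2],.0,PSI,TILT); b[2]=.203; print(b)
plan(b,RT,8,3,.5)
E
```

```text
[ 0.64293501 -0.04646358  0.203     ]
from [ 0.5251 -0.0609  0.2076] dist 0.1188 rot [-2.22 -0.77  0.13] F [ 0.34  0.29 -4.03] q [-0.27 -0.24  2.25  0.26  0.73 -2.12] w 0.691 t 18.425
[[0.0, 0.007, -0.0131, -0.0129, -0.0045, 0.0008, 0.5], [-0.0, 0.0071, -0.013, -0.0129, -0.0045, 0.0008, 0.5], [-0.0001, 0.0073, -0.0129, -0.0129, -0.0045, 0.0008, 0.5], [-0.0002, 0.0075, -0.0128, -0.0, -0.0, 0.0, 0.5], [-0.0002, 0.0075, -0.0128, -0.0, -0.0, 0.0, 0.5], [-0.0002, 0.0075, -0.0128, -0.0, -0.0, 0.0, 0.5], [-0.0002, 0.0075, -0.0128, -0.0, -0.0, 0.0, 0.5], [-0.0002, 0.0075, -0.0128, -0.0, -0.0, 0.0, 0.5]]
```

Call:
jog_arm:
  increments:
    - [0,0.007,-0.013,-0.013,-0.0045,0.001,0.5]
    - [0,0.007,-0.013,-0.013,-0.0045,0.001,0.5]
    - [0,0.007,-0.013,-0.013,-0.0045,0.001,0.5]
    - [0,0.007,-0.013,0,0,0,0.5]
    - [0,0.007,-0.013,0,0,0,0.5]
    - [0,0.007,-0.013,0,0,0,0.5]
    - [0,0.007,-0.013,0,0,0,0.5]
    - [0,0,0,0,0,0,0.5]

```text
time: 19.42
tool_pos: [0.6337, -0.0435, 0.2018]
tcp_rot: [-1.466, -1.681, 1.011]
wrist_force: [-0.5, -0.2, -4.1]
width: 0.689
```

```bash
python3 - <<'E'
from h import *
b=tcp_for(REAR-.012*FWD[:2],.0,PSI,TILT); b[2]=.203
plan(b,RT,2,2,.5)
S=read_camera('side'); cv2.imwrite('pics/f.png',cv2.resize(S['img'][100:270,190:390],None,fx=3.5,fy=3.5,interpolation=2))
E
```

```text
from [ 0.6337 -0.0435  0.2018] dist 0.0098 rot [-0.12  0.15  0.17] F [-0.47 -0.2  -4.09] q [-0.19 -0.03  2.09  0.25  0.63 -2.06] w 0.689 t 19.425
[[-0.0021, 0.0015, -0.0042, -0.001, 0.0013, 0.0015, 0.5], [-0.0021, 0.0015, -0.0042, -0.001, 0.0013, 0.0015, 0.5]]
```

View pics/f.png

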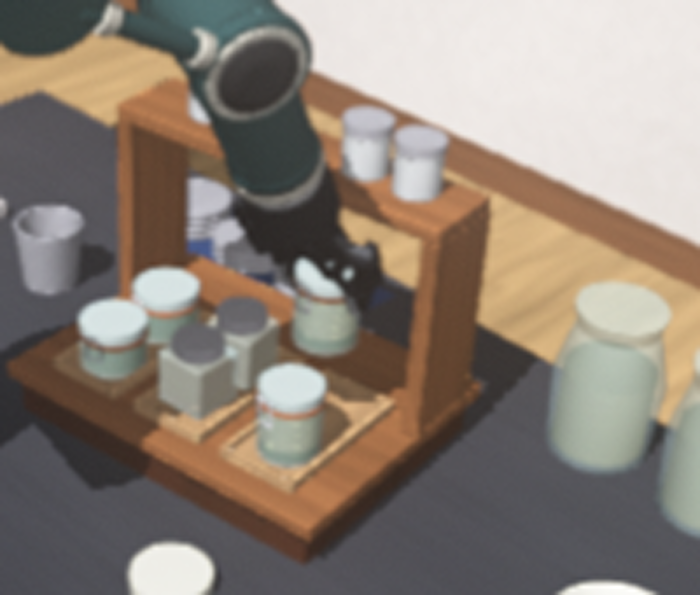

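Call:
jog_arm:
  increments:
    - [-0.002,0.0015,-0.004,-0.001,0.001,0.001,0.5]
    - [-0.001,0.0015,-0.004,0,0,0,0.5]
    - [0,0,0,0,0,0,0.5]

```text
time: 19.85
tool_pos: [0.6412, -0.0457, 0.2023]
tcp_rot: [-1.467, -1.678, 1.01]
wrist_force: [0.6, -0.4, -3.8]
width: 0.691
```

```bash
cat >> h.py <<'E'
END=tcp_for(REAR+.001*FWD[:2],.0,PSI,TILT); END[2]=.1108
E
python3 - <<'E'
from h import *
plan(END+[0,0,.01],RT,8,4,.5)
E
```

```text
from [ 0.6412 -0.0457  0.2023] dist 0.0828 rot [-0.15  0.06  0.11] F [ 0.55 -0.44 -3.81] q [-0.19 -0.02  2.08  0.25  0.63 -2.06] w 0.691 t 19.85
[[-0.0001, 0.0099, 0.0031, -0.0006, 0.0002, 0.0005, 0.5], [-0.0001, 0.0099, 0.0032, -0.0006, 0.0002, 0.0005, 0.5], [-0.0001, 0.0099, 0.0032, -0.0006, 0.0002, 0.0005, 0.5], [-0.0001, 0.0099, 0.0032, -0.0006, 0.0002, 0.0005, 0.5], [-0.0001, 0.0099, 0.0032, -0.0, 0.0, 0.0, 0.5], [-0.0001, 0.0099, 0.0032, -0.0, 0.0, 0.0, 0.5], [-0.0001, 0.0099, 0.0032, -0.0, 0.0, 0.0, 0.5], [-0.0001, 0.0099, 0.0032, -0.0, 0.0, 0.0, 0.5]]
```

Call:
jog_arm:
  increments:
    - [0,0.01,0.003,-0.001,0,0.001,0.5]
    - [0,0.01,0.003,-0.001,0,0,0.5]
    - [0,0.01,0.003,0,0,0,0.5]
    - [0,0.01,0.003,0,0,0,0.5]
    - [0,0.01,0.003,0,0,0,0.5]
    - [0,0,0,0,0,0,0.5]

```text
time: 20.6
tool_pos: [0.6504, -0.0441, 0.1455]
tcp_rot: [-1.467, -1.677, 1.01]
wrist_force: [0.2, -0.6, -3.4]
width: 0.689
```

```bash
python3 - <<'E'
from h import *
plan(END+[0,0,.005],RT,4,2,.5)
E
```

```text
from [ 0.6504 -0.0441  0.1455] dist 0.0302 rot [-0.21  0.02  0.1 ] F [ 0.16 -0.61 -3.37] q [-0.18  0.07  2.11  0.29  0.52 -2.11] w 0.689 t 20.6
[[-0.0004, 0.0072, 0.0023, -0.0018, 0.0002, 0.0009, 0.5], [-0.0004, 0.0072, 0.0023, -0.0018, 0.0002, 0.0009, 0.5], [-0.0003, 0.0072, 0.0023, -0.0, 0.0, 0.0, 0.5], [-0.0003, 0.0072, 0.0023, -0.0, 0.0, 0.0, 0.5]]
```

Call:
jog_arm:
  increments:
    - [-0.0005,0.007,0.002,-0.002,0,0.001,0.5]
    - [-0.0005,0.007,0.002,-0.002,0,0.001,0.5]
    - [-0.0005,0.006,0.002,0,0,0,0.5]
    - [0,0.003,0.001,0,0,0,0.5]
    - [0,0,0,0,0,0,0.5]

```text
time: 21.22
tool_pos: [0.6563, -0.0452, 0.1212]
tcp_rot: [-1.473, -1.68, 1.008]
wrist_force: [0.0, 0.1, -3.2]
width: 0.685
```

```bash
python3 - <<'E'
from h import *
plan(END,RT,4,2,.5)
E
```

```text
from [ 0.6563 -0.0452  0.1212] dist 0.0104 rot [ 0.13  0.03 -0.05] F [ 0.02  0.06 -3.19] q [-0.18  0.11  2.12  0.32  0.47 -2.14] w 0.685 t 21.225
[[0.0001, 0.0022, 0.0013, 0.0011, 0.0002, -0.0005, 0.5], [0.0001, 0.0022, 0.0013, 0.0011, 0.0002, -0.0005, 0.5], [0.0001, 0.0022, 0.0013, 0.0, 0.0, -0.0, 0.5], [0.0001, 0.0022, 0.0013, 0.0, 0.0, -0.0, 0.5]]
```

Call:
jog_arm:
  increments:
    - [0,0.0022,0.0013,0.001,0,0,0.5]
    - [0,0.0022,0.0013,0.001,0,0,0.5]
    - [0,0.0018,0.001,0,0,0,0.5]
    - [0,0,0,0,0,0,0.5]

```text
time: 21.72
tool_pos: [0.6564, -0.0453, 0.1144]
tcp_rot: [-1.473, -1.679, 1.009]
wrist_force: [0.4, -0.4, -3.8]
width: 0.691
```

Call:
jog_arm:
  increments:
    - [0,0.0009,0.0005,0,0,0,0.5]
    - [0,0,0,0,0,0,0.5]

```text
time: 21.98
tool_pos: [0.6565, -0.0454, 0.1134]
tcp_rot: [-1.473, -1.679, 1.009]
wrist_force: [-1.3, 0.2, -4.4]
width: 0.689
```

Call:
jog_arm:
  increments:
    - [0,0.0009,0.0005,0,0,0,0.5]
    - [0,0,0,0,0,0,0.5]

```text
time: 22.22
tool_pos: [0.6566, -0.0454, 0.1124]
tcp_rot: [-1.473, -1.679, 1.009]
wrist_force: [-0.2, 0.4, -3.6]
width: 0.692
```

Call:
jog_arm:
  increments:
    - [0,0.0009,0.0005,0,0,0,0.5]
    - [0,0,0,0,0,0,0.5]

```text
time: 22.48
tool_pos: [0.6566, -0.0454, 0.1114]
tcp_rot: [-1.473, -1.68, 1.009]
wrist_force: [-1.0, -0.1, -3.6]
width: 0.692
```

Call:
jog_arm:
  increments:
    - [0,0.0006,0.0003,0,0,0,0.5]
    - [0,0,0,0,0,0,0.5]

```text
time: 22.72
tool_pos: [0.6569, -0.0455, 0.111]
tcp_rot: [-1.474, -1.68, 1.008]
wrist_force: [0.1, 0.1, -3.7]
width: 0.695
```

Call:
jog_arm:
  increments:
    - [0,0.0006,0.0003,0,0,0,0.5]
    - [0,0,0,0,0,0,0.5]

```text
time: 22.98
tool_pos: [0.6573, -0.0455, 0.111]
tcp_rot: [-1.474, -1.681, 1.008]
wrist_force: [-0.3, -0.7, -4.4]
width: 0.689
```

Call:
jog_arm:
  increments:
    - [0,0.0006,0.0003,0,0,0,0.5]
    - [0,0,0,0,0,0,0.5]

```text
time: 23.22
tool_pos: [0.6577, -0.0455, 0.1109]
tcp_rot: [-1.475, -1.681, 1.007]
wrist_force: [-0.7, -0.5, -2.9]
width: 0.689
```

Call:
jog_arm:
  increments:
    - [0,0,0,0,0,0,0.72]
    - [0,0,0,0,0,0,0.76]
    - [0,0,0,0,0,0,0.85]
    - [0,0,0,0,0,0,0.9]

```text
time: 23.72
tool_pos: [0.6599, -0.0461, 0.1132]
tcp_rot: [-1.48, -1.684, 1.005]
wrist_force: [0.1, -0.4, 0.6]
width: 0.9
```

Call:
jog_arm:
  increments:
    - [0,-0.013,-0.003,0,0,0,0.9]
    - [0,-0.02,-0.005,0,0,0,0.9]
    - [0,-0.03,0,0,0,0,0.9]
    - [0,-0.04,0,0,0,0,0.9]
    - [0,-0.04,0,0,0,0,0.9]
    - [0,-0.02,0.03,0,0,0,0.9]
    - [0,-0.02,0.04,0,0,0,0.9]
    - [0,-0.02,0.04,0,0,0,0.9]
    - [0,0,0,0,0,0,0.9]
    - [0,0,0,0,0,0,0.9]

```text
time: 24.98
tool_pos: [0.471, -0.0716, 0.2578]
tcp_rot: [-1.496, -1.69, 1.003]
wrist_force: [0.6, -0.1, 0.1]
width: 0.896
```

```bash
python3 - <<'E'
from h import *
s=readout.read_state(); print(s['tool_pos'],s['wrist_force'],s['time'])
a=np.radians(7.55)
for c in('top','side'):
    p=read_camera(c); C,_=cloud(p); ok=p['range_z']>0
    cv2.imwrite(f'pics/g{c}.png',cv2.resize(p['img'][100:270,190:390] if c=='side' else p['img'][110:270,120:400],None,fx=2.8,fy=2.8,interpolation=2))
    for t,x,y in(('front',.58,-.0555),('rear',.655,-.045)):
        m=ok&(np.hypot(C[...,0]-x,C[...,1]-y)<.04)&(C[...,2]>.122)&(C[...,2]<.15); q=C[m]
        if len(q)<20: print(c,t,len(q)); continue
        cc=np.array(cv2.minEnclosingCircle(q[:,:2].astype(np.float32)*1000)[0])/1000; dx,dy=cc-[.6158,-.05]
        sl=np.linalg.lstsq(np.c_[q[:,:2]-q[:,:2].mean(0),np.ones(len(q))],q[:,2],rcond=None)[0]
        print(c,t,len(q),cc.round(4),'row',round(dx*np.cos(a)+dy*np.sin(a),4),round(-dx*np.sin(a)+dy*np.cos(a),4),'top z',np.median(q[:,2]).round(4),'slope deg',np.degrees(sl[:2]).round(1))
E
```

```text
[ 0.47102413 -0.07163874  0.25775561] [ 0.63801111 -0.08806106  0.13547652] 24.975
top front 238 [ 0.5819 -0.0555] row -0.0343 -0.001 top z 0.1309 slope deg [0.4 0.4]
top rear 234 [ 0.6579 -0.0442] row 0.0425 0.0002 top z 0.1303 slope deg [ 0.7 -0.2]
side front 217 [ 0.5816 -0.0558] row -0.0346 -0.0012 top z 0.1312 slope deg [2.3 1.7]
side rear 203 [ 0.6589 -0.0508] row 0.0426 -0.0064 top z 0.1306 slope deg [1.8 2.4]
```

View pics/gside.png

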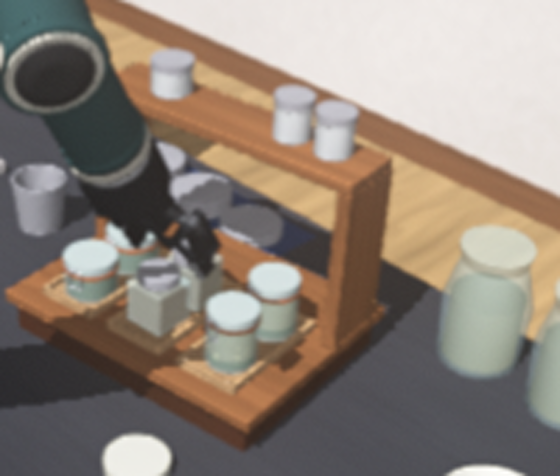

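View pics/gtop.png

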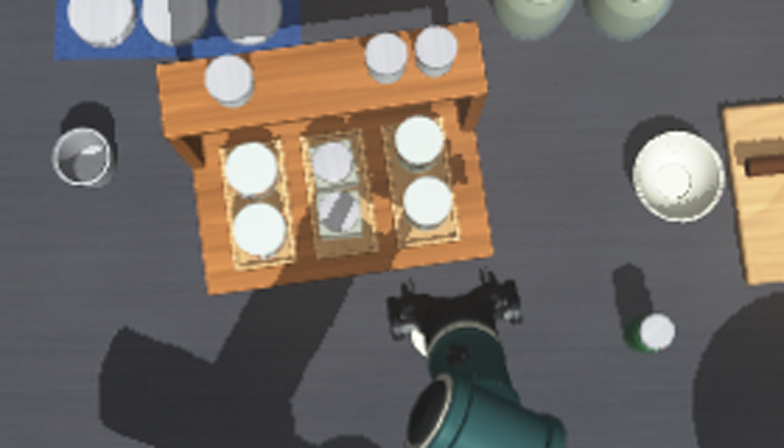

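```bash
python3 -c "
from h import *
print(bot.finish_job(), readout.read_state()['wrist_force'])"
```

```text
the job is handed in; nothing more can be done
the job is handed in; nothing more can be done
```

The older jar now stands at the front of the right-hand row and the matching jar stands behind it at the rear. The job is handed in, at about 25 s on the clock.

I gripped the older jar with the tool leaning 28°, lifted it about 4 mm, moved it forward and lowered it in steps of 1 mm or less. I then took the new jar from the counter, carried it over the old one and set it down behind it in the same way.

- **Upright and flat:** In the last top-camera check both lids were level to within 1° at z ≈ 0.131 m, against the 0.132 m expected for a jar standing on the row's floor. The side camera gave slopes of about 2°. I put that down to it seeing part of the jar walls.
- **Position along the row:** Both jars stand about 5 mm further back than the marked places, because the arm crept rearward during each set-down. The front jar is at x ≈ -35 mm (nominal -40) and the rear jar at about +42 mm (nominal +37, lip contact at +45). I left them rather than risk another grasp. My estimate of the row's position is good to a few millimetres.
- **Disagreement:** The two cameras put the rear jar at +0.2 mm and -6 mm across the row. A jar can sit at most about 5 mm off centre there, so I trusted the top camera.
- **Everything else:** In the last pictures the other jars, cup and bowl look where they were, though the arm partly hid the weight in the top view. The arm was clear of everything, with the wrist force near zero.

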